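# Set the length stop of a DIN-rail cutter

## Robot

A 6-joint arm with a two-finger parallel gripper is mounted at the origin on the work surface. World frame = base frame: x ahead of the robot, y to its left, z up, the work surface at z = 0. Lengths are in m, angles in rad, forces in N, time in s.
With the tool pointing down it reaches from about 0.325 to 0.9 m from the base axis. Payload 3.5 kg.
Tool frame: the origin (TCP) lies midway between the tips of the shut fingers; the grasp point (between the pads) lies 19 mm behind it; z points along the fingers, y is the line along which they close (so a half turn about z gives the same grasp; the last joint's range is limited). The gripper opens to 85 mm and grips with 20 to 120 N. Pads are 22 mm wide; open, the fingers measure 114 mm over their backs; the gripper's body (76 mm by 85 mm) begins 54 mm behind the grasp point. The pads swing forward as they close: fully open they stand 13 mm farther back than shut.
Start: joints at [1.243, 0.276, -0.026, 1.268, 0, 1.467], TCP at [0.139, 0.609, 0.231] pointing down, gripper open.
Joint ranges: [-3.12, 3.12], [-0.85, 1.88], [-1.08, 1.24], [-1.95, 2.15], [-1.57, 1.53], [-3.14, 3.14]. Speed limits (rad/s): [2.57, 2.57, 3.14, 3.14, 3.14, 3.14].

## Interface

Orientations are given as a 3x3 rotation matrix whose columns are the frame's x, y, z axes.
In Python, from station import arm gives the robot as it stands.
- The arm moves only by the tool arm_command, never from a script. Its argument "moves" is a list that holds one entry, the list of rows, each a list of 6 numbers: the shift along the tool's x, y, z in m, then the turn, a rotation vector about the tool's x, y, z in rad. In form: [[[tx, ty, tz, rx, ry, rz], ...]]. A call has 1 to 5 rows; each row is the pose to reach, as a shift and turn from the pose commanded when the call began, along the tool's axes at that moment; what a row does not reach only later rows make up. A row lasts 1/12 s, in which the tool goes at most 41.7 mm and 7.16 degrees, less where a joint would pass 70% of its speed; a pose out of reach is approached as far as the arm can. A call with a gripper value outside its range is refused whole. "jaw" is the finger opening in m, from 0 to 0.0854, set as the call begins (left out, the last holds). The fingers move at their own pace and stop on an object; the grip force is fixed at half the most. Time passes only in rows, so rows that repeat a pose let the fingers close. It gives the time, the measured TCP pose, the force, the opening and the grip force at its end, in the units of the state.
- arm.state(): the state, without advancing time (a new reading comes with each control period).
- arm.capture(name): name is "scene" or "top" or "wrist"; returns (picture, depth): 384x512x3 uint8, blue, green, red; 384x512 float32, m along the optical axis (not along the pixel's ray), 0 where there is no reading.
- arm.calibration(name): a dict with "fovy" (degrees; the focal length in pixels is half the picture's height over the tangent of half this angle, whatever the lens; pixels are square), "cx", "cy" (the principal point, pixels), "distortion" ([k1, k2, p1, p2, k3] as OpenCV has them; the pictures are not rectified), "rvec" (rotation vector, rad) and "tvec" (3), from world to camera coordinates, as OpenCV has them; the wrist camera has in their place "tool_from_camera" (4x4, takes a point from camera to tool coordinates, whose origin is the TCP and whose axes are the flange's). Camera axes: x right, y down, z forward; pixel columns grow to the right and rows downward; lengths in m; the calibration is good to about 2 mm. A picture is of the moment at which its call begins: read the wrist's pose just before it. calibration takes no time and is no camera call.
- arm.job_done(): hands the job in; it is judged then, once.
The state is a dict: "t": time; "q": joint angles; "dq": joint speeds; "joint_efforts": joint torques, N m; "eef_pos": TCP position; "orientation": TCP orientation; "wrist_force": force on the tool from outside, world axes, zero at the start; "moment": the same for the moment, N m; "gripper_width": finger opening in m; "gripper_force": force on a finger pad.
Only numpy, scipy, OpenCV 4.12 (cv2) and the standard library are available. Lean on these libraries where they do the work, as an engineer would, in place of code of your own. Each camera call takes 0.05 s, during which the arm holds its last target. There are 200 camera calls.

## Task

A blank of mounting rail is held in the rail cutter at the length wanted; set the cutter's length stop to it. Loosen the stop's clamp lever, slide the stop along its bar until it butts against the end of the blank without shoving the blank out of place, then turn the lever back until the clamp is firmly tight, without forcing it. Leave the breaker, the downlight and the two halogen capsules where they lie.

Things in the scene. Friction and masses are not known exactly. Their poses are not given: they have to be found in the camera images.
- cutter: Bench cutter for mounting rail, with its length-stop bar, fixed to the shelf. Origin on the shelf under the middle of the bar; its y axis runs along the bar towards the cutter head. The bar is an aluminium profile 40 mm wide, top 30 mm above the shelf, y from -210 to +190 mm.
- die_face (a point): Where the blank enters the cutter head, y = +190 mm of the cutter, 34 mm above the shelf. Beyond it the grey steel head, 96 mm wide, 125 mm tall; its own hand lever slopes up and away from y = +290 mm, to 250 mm high at +535 mm.
- blank_end (a point): Middle of the free end of the steel top-hat rail blank, 35 mm wide, 7.5 mm high, lying on the bar (top 38 mm above the shelf). It sticks out 110 to 190 mm from the cutter head towards -y of the cutter. It is held in the cutter by friction only and shifts along the bar if pushed with more than about 22 N.
- stop_face (a point): Point on the stop's face that meets the blank, at the height of the blank's end: a steel plate 35 mm wide, 31 to 61 mm above the shelf, on the +y side of the stop. Axes as the cutter.
- lever_hub (a point): On the upright axis of the clamp lever's screw, over the middle of the stop (24 mm behind its face), at the height of the lever's grip, 83.6 mm above the shelf. The black hub below it is 23 mm across, top 77 mm above the shelf. Moves with the stop; does not turn with the lever.
- lever_knob (a point): Middle of the grip at the end of the black clamp lever, 59 mm out from the screw's axis, 83.6 mm above the shelf: a level round bar 13.6 mm thick (underside 77 mm above the shelf), from 48 mm out to a rounded end 77 mm out. Nearer the hub the arm is 11 mm thick and slopes down.
- lever (a joint): Clamp lever's angle, rad: 0 pointing to -y of the cutter (along the bar, away from the head), growing clockwise seen from above, 1.57 pointing to -x. Clockwise tightens. Range -0.4 to 3.0; stays where left; turns stiffly, free at 5 to 7 N at the grip. Starts tight near 1.72. The bar is worn to a taper: elsewhere the clamp bites at another angle, 1.0 to 1.95: find it by feel.
- clamp_pad: Small pad inside the bar under the stop, out of sight, not to be handled; the lever's eccentric presses it sideways on the wall of the bar's slot. Below about 0.4 rad it is clear of the wall. From first bite the push needed at the grip climbs from 5-7 N to firmly tight, 10 to 11 N, over about 0.5 rad; 13 N or more is forcing it. Let go, the lever springs back up to 0.4 rad and holds.
- stop (a joint): Place of the stop along the bar, m, growing towards the head. The stop is an aluminium saddle over the bar, 52 mm wide across the bar, 40 mm long along it, flat top 54.6 mm above the shelf, cheeks down to 9 mm. Loosened, it slides with about 5 N; clamped, it grips the bar.
- blank (a joint): How far the blank sticks out of the cutter head beyond 110 mm, m.
- breaker: Orange single-pole circuit breaker lying flat, 86 x 77 x 18 mm. Bystander. Origin under its middle.
- downlight: Stubby white LED downlight lying on its side, 75 mm across, 75 mm long. Bystander. Origin under its middle.
- capsule_a: Glass halogen capsule lamp lying on its side, 13 mm thick, 50 mm long. Bystander.
- capsule_b: The other halogen capsule, the same. Bystander.
- slot_wall: The worn inner wall of the bar's slot that the clamp pad presses on; out of sight, nothing to handle.

How it is judged:
On the way, in this order (a step that is already met when the one before it is completed fails the run):
1. the clamp is loosened: its pad no longer presses on the bar (contact force between clamp_pad and slot_wall below 1 N), for 0.2 s.
2. the stop's face is at the end of the blank, within 2 mm (y of stop_face in the frame of blank_end between -0.002 and 0.002 m), for 0.2 s.
At the end, for the whole second after the job is handed in: The stop's face is within 2 mm of the blank's end, the clamp, let go, is firmly tight (its pad presses on the bar with more than 30 N; about 10 N at the lever's grip gives this), and the blank has not shifted by 3 mm or more (all of step 2 and contact force between clamp_pad and slot_wall above 30 N and distance of blank_end from where it was at the start of the episode below 0.003 m); the robot touches nothing.
It fails at once if the blank is shoved 5 mm or more out of place (distance of blank_end from where it was at the start of the episode above 0.005 m).
It fails at once if the breaker is moved by more than 20 mm (distance of breaker from where it was at the start of the episode above 0.02 m).
It fails at once if the downlight is moved by more than 20 mm (distance of downlight from where it was at the start of the episode above 0.02 m).
It fails at once if a halogen capsule is moved by more than 20 mm (distance of any of capsule_a, capsule_b from where it was at the start of the episode above 0.02 m).
It fails at once if the clamp is forced: its pad presses on the bar with more than 155 N (from about 13 N pushed at the lever's grip) (contact force between clamp_pad and slot_wall above 155 N).
It also fails if it takes over 61 s, if anything falls off the work surface, if the arm or the gripper's body presses on something with over 40 N, if the wrist force passes 120 N, or if a joint passes its speed limit or range.

## Working session

There is one attempt and no reset: what is moved stays moved. The work goes in short steps, Python scripts to look and compute and a tool call to move; the robot and the scene stay as the last step left them, time stands still between calls to the robot, and variables do not carry over. Pictures are saved under pics/ and viewed, at most 11 in all, crops included, and the job is handed in when it is done.

Besides the shell and the picture viewer there is one more tool, called as name(argument=value, ...) on one line, values as JSON. arm_command: Moves the arm, as the interface text tells. Its arguments: {"type":"object","properties":{"moves":{"type":"array"},"jaw":{"type":"number"}},"required":["moves"]}

```bash
ls; mkdir -p pics
cat > h.py <<'E'
import numpy as np, cv2
from station import arm
def K(c,h=384):
    f=h/2/np.tan(np.radians(c["fovy"])/2); return np.array([[f,0,c["cx"]],[0,f,c["cy"]],[0,0,1.]])
def pose(name,st=None):
    c=arm.calibration(name)
    if "rvec" in c:
        R=cv2.Rodrigues(np.array(c["rvec"],float))[0]; t=np.array(c["tvec"],float).ravel(); return c,R.T,-R.T@t
    T=np.array(c["tool_from_camera"]); R=np.array(st["orientation"]).reshape(3,3)
    return c,R@T[:3,:3],R@T[:3,3]+np.array(st["eef_pos"])
def onplane(name,px,z,st=None):
    c,R,o=pose(name,st)
    u=cv2.undistortPoints(np.array(px,float).reshape(-1,1,2),K(c),np.array(c["distortion"],float)).reshape(-1,2)
    d=np.c_[u,np.ones(len(u))]@R.T
    return o+d*((z-o[2])/d[:,2])[:,None]
E
python3 - <<'E'
from h import *
s=arm.state(); print(s)
for n in("scene","top","wrist"):
    p,d=arm.capture(n); cv2.imwrite(f"pics/{n}0.png",p); np.save(f"pics/{n}0.npy",d); print(n,arm.calibration(n))
a=cv2.imread("pics/top0.png"); cv2.imwrite("pics/v1.png",cv2.resize(a,(800,600),interpolation=cv2.INTER_CUBIC))
E
```

```text
pics
{'t': 0.0, 'q': array([ 1.24262107e+00,  2.77153811e-01, -2.79588646e-02,  1.26799691e+00,
        1.72784670e-05,  1.46742814e+00]), 'dq': array([ 4.71595967e-04,  3.09456528e-05, -1.73430187e-04,  7.58017984e-04,
       -2.77052141e-04, -4.18622303e-04]), 'joint_efforts': array([-2.83914138e-03, -4.45510519e+01,  2.95203495e+01,  1.64868945e-02,
       -1.61632588e-04,  7.66630961e-06]), 'eef_pos': array([0.13904499, 0.60850022, 0.23011006]), 'orientation': array([[-9.74837031e-01,  2.22917433e-01, -7.61957568e-04],
       [ 2.22918588e-01,  9.74834618e-01, -2.18423707e-03],
       [ 2.55878094e-04, -2.29912969e-03, -9.99997324e-01]]), 'wrist_force': array([-0.14242157,  0.75841949,  0.14979139]), 'moment': array([-0.01397937,  0.00366776,  0.00597461]), 'gripper_force': 0.0, 'gripper_width': 0.08543277216360276}
scene {'fovy': 57.88894062370234, 'cx': 256.2400478425893, 'cy': 188.00174880438772, 'distortion': array([-0.09061817,  0.        ,  0.        ,  0.        ,  0.        ]), 'rvec': array([ 0.76462649,  2.59140685, -1.0855468 ]), 'tvec': array([ 0.47042264, -0.15172084,  0.99564509])}
top {'fovy': 56.3692155687697, 'cx': 258.2444514545174, 'cy': 190.9981178083705, 'distortion': array([0.01603116, 0.        , 0.        , 0.        , 0.        ]), 'rvec': array([ 2.16310452, -2.13068017,  0.12833888]), 'tvec': array([-0.00400448,  0.56609205,  0.66096816])}
wrist {'fovy': 67.03809854547274, 'cx': 257.30287755505606, 'cy': 194.04177104440564, 'distortion': array([-0.07543945,  0.        ,  0.        ,  0.        ,  0.        ]), 'tool_from_camera': array([[ 1.53498504e-04, -9.56781446e-01, -2.90807912e-01,
         7.47755444e-02],
       [ 9.99999955e-01,  7.20491357e-05,  2.90787209e-04,
        -1.34246114e-05],
       [-2.57267347e-04, -2.90807943e-01,  9.56781414e-01,
        -1.42789348e-01],
       [ 0.00000000e+00,  0.00000000e+00,  0.00000000e+00,
         1.00000000e+00]])}
```

View pics/v1.png

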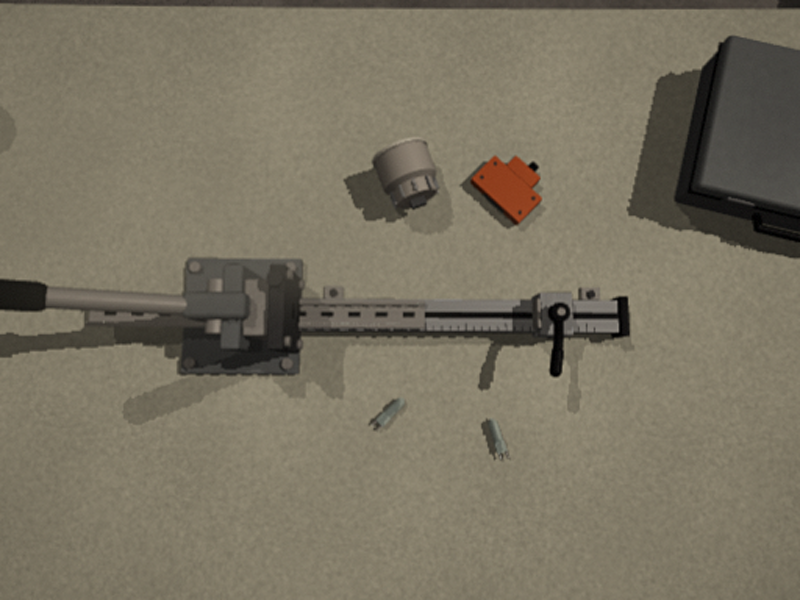

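View pics/scene0.png

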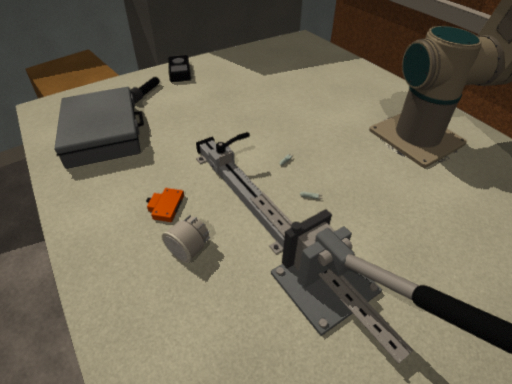

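The top view shows the cutter head at left (about 240,315 in the 800-wide picture), the blank's end at (425,316), the stop at (553,313) with its hub at (559,312) and the lever pointing down to (556,372). The capsules are at (388,413) and (497,440). The bar's end is at (620,316).

Run:
```python
from h import *
s=800/512
P=lambda x,y,z:onplane("top",[((x+.5)/s-.5,(y+.5)/s-.5)],z)[0].round(4)
print("hub",P(559,312,.08),"tip",P(556,374,.0836),"blank end top",P(425,305,.03),P(425,329,.03),"mid",P(425,316,.038))
print("die",P(300,314,.034),"caps",P(388,413,.006),P(497,440,.006),"breaker",P(507,190,.018),"down",P(405,170,.07))
a=cv2.imread("pics/top0.png")
c=a[150:260,170:420]; cv2.imwrite("pics/v2.png",cv2.resize(c,None,fx=3.2,fy=3.2,interpolation=cv2.INTER_CUBIC))
```

```text
hub [ 0.5474 -0.1767  0.08  ] tip [ 0.476  -0.1708  0.0836] blank end top [ 0.5595 -0.0222  0.03  ] [ 0.5292 -0.0225  0.03  ] mid [ 0.5448 -0.0221  0.038 ]
die [0.5454 0.1342 0.034 ] caps [0.4237 0.0227 0.006 ] [ 0.3927 -0.1151  0.006 ] breaker [ 0.7145 -0.1283  0.018 ] down [0.7209 0.0051 0.07  ]
```

View pics/v2.png

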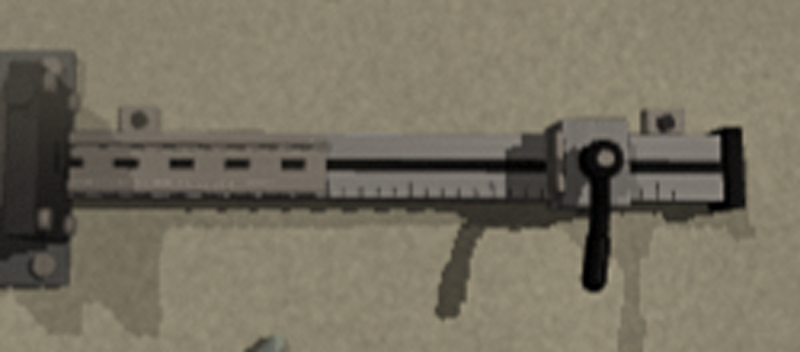

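The crop confirms the stop sits at crop (590,160), with its face at about x=555. The lever points towards the robot, with its tip at (594,290), and the blank's end is at x=328. I'll move over the lever next.

arm_command(moves=[[[-0.024,-0.032,0,0,0,0],[-0.048,-0.064,0,0,0,0],[-0.072,-0.096,0,0,0,0],[-0.096,-0.128,0,0,0,0],[-0.12,-0.16,0,0,0,0]]], jaw=0.03)

```text
t: 0.57
eef_pos: [0.2207, 0.4246, 0.2308]
orientation: [[-0.975, 0.222, -0.0], [0.222, 0.975, -0.001], [0.0, -0.001, -1.0]]
wrist_force: [1.3, -0.4, 0.3]
gripper_width: 0.03
gripper_force: 0.0
```

arm_command(moves=[[[-0.024,-0.032,0,0,0,0],[-0.048,-0.064,0,0,0,0],[-0.072,-0.096,0,0,0,0],[-0.096,-0.128,0,0,0,0],[-0.12,-0.16,0,0,0,0]]])

```text
t: 0.98
eef_pos: [0.3019, 0.242, 0.2312]
orientation: [[-0.975, 0.222, 0.0], [0.222, 0.975, 0.0], [-0.0, 0.0, -1.0]]
wrist_force: [1.0, 0.7, 0.2]
gripper_width: 0.0302
gripper_force: 0.0
```

arm_command(moves=[[[-0.024,-0.032,0,0,0,0],[-0.048,-0.064,0,0,0,0],[-0.072,-0.096,0,0,0,0],[-0.096,-0.128,0,0,0,0],[-0.12,-0.16,0,0,0,0]]])

```text
t: 1.4
eef_pos: [0.3833, 0.0592, 0.2314]
orientation: [[-0.975, 0.223, 0.001], [0.223, 0.975, 0.0], [-0.001, 0.0, -1.0]]
wrist_force: [0.5, 0.4, -0.2]
gripper_width: 0.0299
gripper_force: 0.0
```

arm_command(moves=[[[-0.024,-0.032,0,0,0,-0.04],[-0.048,-0.064,0,0,0,-0.08],[-0.072,-0.096,0,0,0,-0.12],[-0.096,-0.128,0,0,0,-0.16],[-0.12,-0.16,0,0,0,-0.2]]])

```text
t: 1.82
eef_pos: [0.4647, -0.1237, 0.2311]
orientation: [[-1.0, 0.024, -0.0], [0.024, 1.0, 0.0], [0.0, 0.0, -1.0]]
wrist_force: [1.0, 0.4, 0.1]
gripper_width: 0.0301
gripper_force: 0.0
```

Run:
```python
from h import *
s=arm.state(); print(s['t'],s['eef_pos'],s['orientation'],s['gripper_width'],s['q'])
p,d=arm.capture("wrist"); cv2.imwrite("pics/w1.png",p); 
import pickle; pickle.dump(s,open("pics/w1.pkl","wb"))
cv2.imwrite("pics/v3.png",cv2.resize(p,(800,600),interpolation=cv2.INTER_CUBIC))
```

```text
1.8167 [ 0.46468285 -0.12370674  0.2311265 ] [[-9.99721339e-01  2.36059417e-02 -5.76033660e-05]
 [ 2.36059274e-02  9.99721313e-01  2.36739638e-04]
 [ 6.31757748e-05  2.35313887e-04 -9.99999970e-01]] 0.03009564460141706 [-3.94841161e-01  1.98170167e-02 -3.27520901e-01  1.22360264e+00
  1.96366540e-04 -3.71233048e-01]
```

View pics/v3.png

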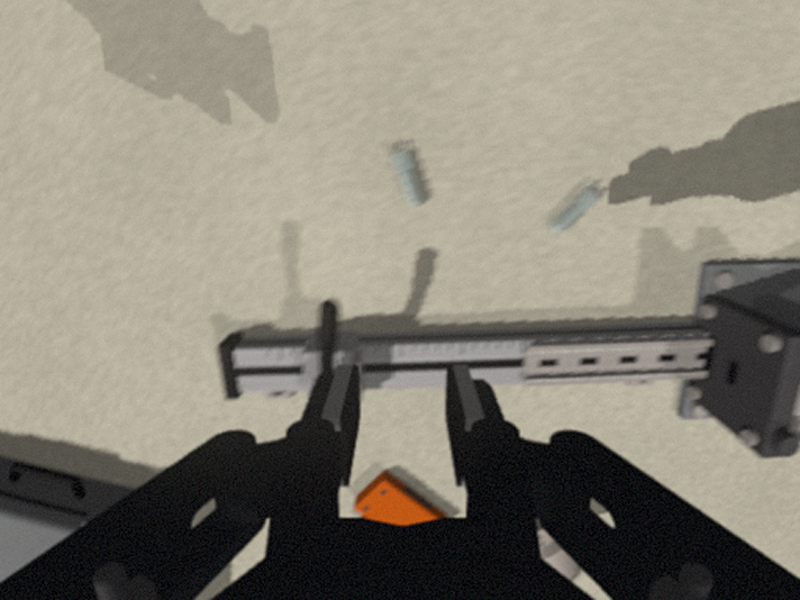

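The wrist view shows the lever's tip at (329,302), the blank's end at (524,361), the bar slot from (240,371) to (305,369) and the fingers open across the middle. The hub is hidden behind the left finger.

Run:
```python
from h import *; import pickle
st=pickle.load(open("pics/w1.pkl","rb"))
s=800/512
W=lambda x,y,z:onplane("wrist",[((x+.5)/s-.5,(y+.5)/s-.5)],z,st)[0].round(4)
print("tip",W(329,302,.0836),W(329,340,.0836),"blank end",W(524,346,.032),W(526,378,.032),"slot",W(240,371,.03),W(500,365,.03))
T=lambda x,y,z:onplane("top",[(x/3.2+170-.3,y/3.2+150-.3)],z)[0].round(4)
print("top: tip",T(594,290,.0836),"mid knob",T(597,262,.0836),"hub",T(602,158,.080),"slot",T(345,164,.03),T(705,168,.03),"blank end",T(328,162,.036),"stop sides",T(590,122,.0546),T(590,203,.0546),"saddle x-ends",T(560,180,.0546),T(628,180,.0546))
```

```text
tip [ 0.476  -0.1729  0.0836] [ 0.5033 -0.1749  0.0836] blank end [ 0.5325 -0.0255  0.032 ] [ 0.5615 -0.0221  0.032 ] slot [ 0.5506 -0.2621  0.03  ] [ 0.5499 -0.0441  0.03  ]
top: tip [ 0.4739 -0.1702  0.0836] mid knob [ 0.4894 -0.1721  0.0836] hub [ 0.5482 -0.1771  0.08  ] slot [ 0.5479 -0.0335  0.03  ] [ 0.5487 -0.2526  0.03  ] blank end [ 0.5484 -0.0229  0.036 ] stop sides [ 0.5725 -0.1772  0.0546] [ 0.5245 -0.1763  0.0546] saddle x-ends [ 0.5377 -0.159   0.0546] [ 0.5383 -0.1988  0.0546]
```

arm_command(moves=[[[-0.013,-0.024,0,0,0,0.03],[-0.026,-0.048,0,0,0,0.06],[-0.026,-0.048,0.035,0,0,0.06],[-0.026,-0.048,0.07,0,0,0.06],[-0.026,-0.048,0.09,0,0,0.06]]])

```text
t: 2.28
eef_pos: [0.4876, -0.1697, 0.138]
orientation: [[-0.996, 0.086, -0.004], [0.086, 0.996, 0.002], [0.004, 0.002, -1.0]]
wrist_force: [-0.6, 0.6, -0.9]
gripper_width: 0.03
gripper_force: 0.0
```

arm_command(moves=[[[0,0,0.02,0,0,0],[0,0,0.04,0,0,0],[0,0,0.06,0,0,0],[0,0,0.078,0,0,0],[0,0,0.078,0,0,0]]])

```text
t: 2.7
eef_pos: [0.4859, -0.1683, 0.0595]
orientation: [[-0.996, 0.085, -0.007], [0.085, 0.996, 0.004], [0.008, 0.003, -1.0]]
wrist_force: [-1.0, 0.2, -0.1]
gripper_width: 0.0298
gripper_force: 0.0
```

Run:
```python
from h import *
s=arm.state(); print(s['t'],s['eef_pos'],s['orientation'],s['wrist_force'])
p,d=arm.capture("wrist"); cv2.imwrite("pics/w2.png",p)
cv2.imwrite("pics/v4.png",cv2.resize(p[150:384,100:412],(800,600),interpolation=cv2.INTER_CUBIC))
```

```text
2.7 [ 0.48587073 -0.16834151  0.05950649] [[-0.99636204  0.08491271 -0.00724744]
 [ 0.08488848  0.996384    0.00358843]
 [ 0.00752593  0.00296015 -0.9999673 ]] [-1.00722437  0.18063269 -0.08876347]
```

View pics/v4.png

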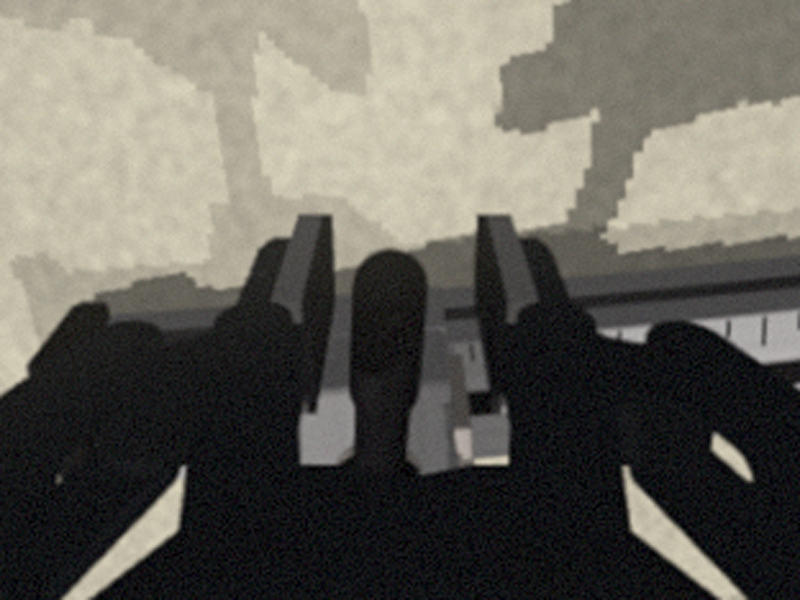

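The lever's grip stands between the fingers, at about (390,320) in the crop. It is roughly 2 mm to the left of centre. I'll narrow the fork, then loosen with an arc about the hub.

arm_command(moves=[[[0,-0.002,0,0,0,0],[0,-0.002,0,0,0,0],[-0.0003,-0.008,0,0,0,-0.1],[-0.001,-0.014,0,0,0,-0.2],[-0.003,-0.02,0,0,0,-0.3]]], jaw=0.02)

```text
t: 3.17
eef_pos: [0.4906, -0.1882, 0.064]
orientation: [[-0.976, -0.219, 0.001], [-0.219, 0.976, 0.005], [-0.002, 0.005, -1.0]]
wrist_force: [-0.6, 6.9, -1.3]
gripper_width: 0.0199
gripper_force: 3.3
```

arm_command(moves=[[[-0.0003,-0.0062,0,0,0,-0.1],[-0.0012,-0.0123,0,0,0,-0.2],[-0.0028,-0.0183,0,0,0,-0.3],[-0.0049,-0.0241,0,0,0,-0.4]]])

```text
t: 3.5
eef_pos: [0.4956, -0.2108, 0.0631]
orientation: [[-0.814, -0.581, -0.01], [-0.581, 0.814, 0.004], [0.006, 0.009, -1.0]]
wrist_force: [-9.9, 4.0, 3.4]
gripper_width: 0.0201
gripper_force: 7.7
```

Run:
```python
from h import *
s=arm.state(); print(s['t'],s['eef_pos'],s['orientation'],s['wrist_force'],s['gripper_width'])
p,d=arm.capture("top"); cv2.imwrite("pics/t2.png",p)
p,d=arm.capture("wrist"); cv2.imwrite("pics/w3.png",p)
cv2.imwrite("pics/v5.png",np.hstack([cv2.resize(p[150:384,100:412],(400,300)),cv2.resize(cv2.imread("pics/t2.png")[140:260,300:460],(400,300))]))
```

```text
3.5 [ 0.49562202 -0.21082351  0.06309626] [[-0.81418118 -0.58052606 -0.00992513]
 [-0.58058102  0.81419374  0.00377401]
 [ 0.00589006  0.00883507 -0.99994362]] [-9.90697241  3.97195476  3.37045917] 0.0201434592368706
```

View pics/v5.png

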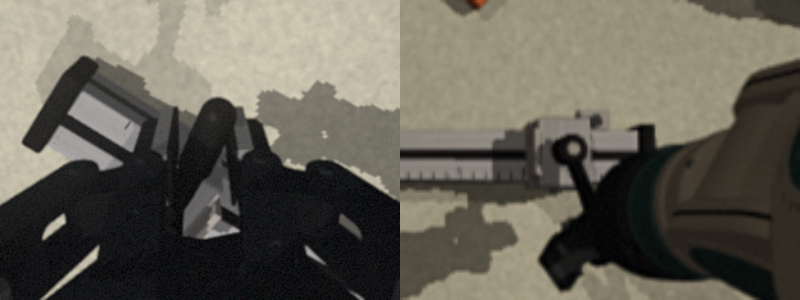

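The views show the lever turned to about 1.2 rad. The stop slid back some 19 mm, and the tool is over-rotated about 15° relative to the lever. I'll align the tool, grip the lever and carry on.

arm_command(moves=[[[0,0,0,0,0,0.09],[0,0.001,0,0,0,0.17],[0,0.002,0,0,0,0.25],[0,0.002,0,0,0,0.25]]])

```text
t: 3.93
eef_pos: [0.5005, -0.2118, 0.0649]
orientation: [[-0.935, -0.356, 0.002], [-0.356, 0.935, -0.001], [-0.002, -0.002, -1.0]]
wrist_force: [0.3, -0.5, 0.3]
gripper_width: 0.02
gripper_force: 0.0
```

arm_command(moves=[[[0,0,0,0,0,0],[0,0,0,0,0,0],[0,0,0,0,0,0],[0,0,0,0,0,0]]], jaw=0.008)

```text
t: 4.27
eef_pos: [0.5002, -0.212, 0.0648]
orientation: [[-0.934, -0.357, 0.002], [-0.357, 0.934, -0.002], [-0.001, -0.002, -1.0]]
wrist_force: [-1.9, 0.4, 6.7]
gripper_width: 0.0116
gripper_force: 57.5
```

Run:
```python
from h import *
s=arm.state(); print(s['t'],s['eef_pos'],s['orientation'],s['wrist_force'],s['gripper_width'])
p,d=arm.capture("top"); cv2.imwrite("pics/t3.png",p)
# hub: bright centre in dark ring near expected location
c=p[180:215,330:400]; cv2.imwrite("pics/v6.png",np.hstack([cv2.resize(c,None,fx=5.7,fy=5.7),cv2.resize(cv2.imread("pics/top0.png")[180:215,330:400],None,fx=5.7,fy=5.7)]))
```

```text
4.2667 [ 0.50024785 -0.2120378   0.06476846] [[-9.33917841e-01 -3.57484153e-01  1.59564702e-03]
 [-3.57486453e-01  9.33917100e-01 -1.51213674e-03]
 [-9.49637119e-04 -1.98263368e-03 -9.99997584e-01]] [-1.87097544  0.4448662   6.74450391] 0.011643084889318518
```

View pics/v6.png

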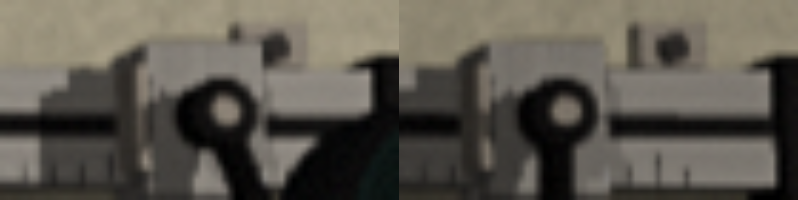

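arm_command(moves=[[[0,0,0,0,0,0],[0,0,0,0,0,0],[0.006,0,0,0,0,0],[0.011,0,0,0,0,0],[0.011,0,0,0,0,0]]], jaw=0.02)

```text
t: 4.73
eef_pos: [0.4877, -0.2152, 0.0629]
orientation: [[-0.934, -0.357, -0.002], [-0.357, 0.934, 0.001], [0.001, 0.001, -1.0]]
wrist_force: [-0.7, 0.1, -0.3]
gripper_width: 0.02
gripper_force: 0.0
```

arm_command(moves=[[[0,0,0,0,0,0],[0,0,0,0,0,0],[0,0,0,0,0,0],[0,0,0,0,0,0]]], jaw=0.008)

```text
t: 5.07
eef_pos: [0.4885, -0.2161, 0.0632]
orientation: [[-0.935, -0.356, -0.002], [-0.356, 0.935, -0.002], [0.002, -0.001, -1.0]]
wrist_force: [-3.7, -4.3, 0.4]
gripper_width: 0.012
gripper_force: 58.2
```

arm_command(moves=[[[-0.0003,-0.0064,0,0,0,-0.1],[-0.0013,-0.0127,0,0,0,-0.2],[-0.0028,-0.0188,0,0,0,-0.3],[-0.005,-0.0248,0,0,0,-0.4],[-0.0078,-0.0305,0,0,0,-0.5]]])

```text
t: 5.48
eef_pos: [0.505, -0.2421, 0.0632]
orientation: [[-0.646, -0.764, -0.006], [-0.764, 0.646, -0.002], [0.006, 0.003, -1.0]]
wrist_force: [-7.3, -4.2, 4.1]
gripper_width: 0.0118
gripper_force: 57.9
```

arm_command(moves=[[[-0.0003,-0.0064,0,0,0,-0.1],[-0.0013,-0.0127,0,0,0,-0.2],[-0.0028,-0.0188,0,0,0,-0.3],[-0.005,-0.0248,0,0,0,-0.4],[-0.0078,-0.0305,0,0,0,-0.5]]])

```text
t: 5.9
eef_pos: [0.5332, -0.2559, 0.0631]
orientation: [[-0.2, -0.98, -0.006], [-0.98, 0.2, -0.002], [0.003, 0.005, -1.0]]
wrist_force: [-8.2, -5.1, 4.2]
gripper_width: 0.0118
gripper_force: 57.7
```

Run:
```python
from h import *
s=arm.state(); print(s['t'],s['eef_pos'],s['orientation'],s['wrist_force'],s['gripper_width'],s['moment'])
p,d=arm.capture("top"); cv2.imwrite("pics/t4.png",p)
p2,d=arm.capture("wrist")
cv2.imwrite("pics/v7.png",np.hstack([cv2.resize(p2[150:384,100:412],(400,300)),cv2.resize(p[150:246,300:428],(400,300))]))
```

```text
5.9 [ 0.53324559 -0.2559322   0.06310602] [[-0.19980015 -0.97981947 -0.00580644]
 [-0.97983048  0.19981645 -0.00237192]
 [ 0.00348427  0.00521541 -0.99998033]] [-8.21356119 -5.10217442  4.16265995] 0.011794660064183561 [-0.98325899  1.51844751 -0.1299145 ]
```

View pics/v7.png

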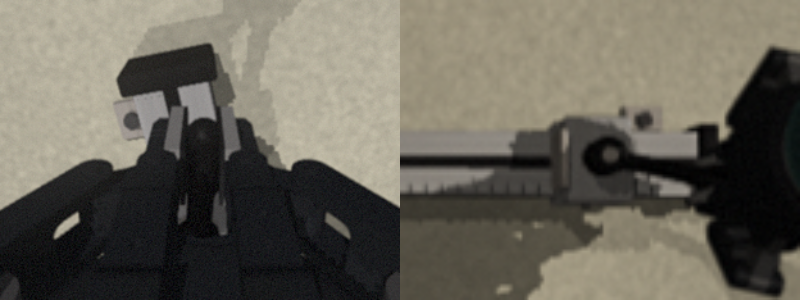

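Lever at about 0.2 rad and the clamp is loose (right half: hub at (609,155), lever pointing right). Now I'll drag the stop towards the head.

arm_command(moves=[[[-0.0098,0.002,0,0,0,0],[-0.0294,0.006,0,0,0,0],[-0.049,0.01,0,0,0,0],[-0.0686,0.014,0,0,0,0],[-0.0784,0.016,0,0,0,0]]])

```text
t: 6.42
eef_pos: [0.5337, -0.1737, 0.0631]
orientation: [[-0.202, -0.979, -0.005], [-0.979, 0.202, -0.001], [0.002, 0.004, -1.0]]
wrist_force: [-6.7, -6.1, 4.3]
gripper_width: 0.0119
gripper_force: 58.5
```

arm_command(moves=[[[-0.0098,0.002,0,0,0,0],[-0.0196,0.004,0,0,0,0],[-0.0294,0.006,0,0,0,0],[-0.0392,0.008,0,0,0,0],[-0.0392,0.008,0,0,0,0]]])

```text
t: 6.83
eef_pos: [0.5334, -0.1329, 0.0629]
orientation: [[-0.201, -0.98, -0.005], [-0.98, 0.201, 0.001], [-0.0, 0.006, -1.0]]
wrist_force: [-6.9, -0.5, 3.9]
gripper_width: 0.0116
gripper_force: 58.7
```

Run:
```python
from h import *
s=arm.state(); print(s['t'],s['eef_pos'],s['orientation'],s['wrist_force'],s['gripper_width'],s['moment'])
p,d=arm.capture("top"); cv2.imwrite("pics/t5.png",p)
cv2.imwrite("pics/v8.png",cv2.resize(p[170:226,260:372],(800,400),interpolation=cv2.INTER_CUBIC))
```

```text
6.8333 [ 0.53335856 -0.13290072  0.06290053] [[-2.01236174e-01 -9.79527424e-01 -5.47978175e-03]
 [-9.79542746e-01  2.01232433e-01  1.23143478e-03]
 [-1.03514321e-04  5.61548969e-03 -9.99984228e-01]] [-6.86208501 -0.51593908  3.9321894 ] 0.011645407978326729 [-0.103151    1.20162362  0.04760735]
```

View pics/v8.png

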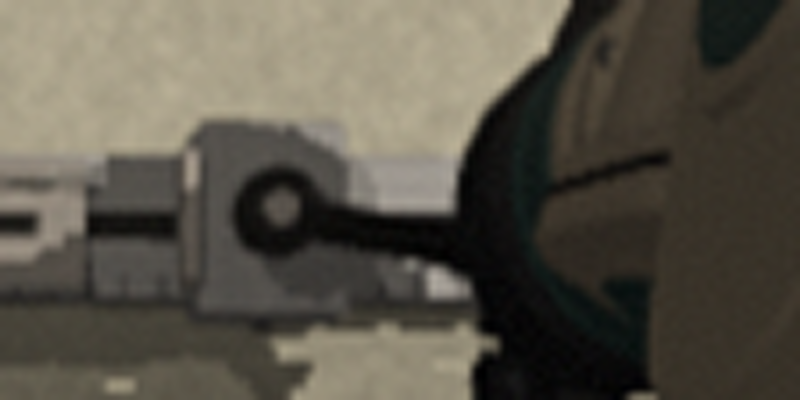

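The stop's face (crop x≈182) is about 23 mm from the blank's end (x≈90). I'll close in, then creep.

arm_command(moves=[[[-0.0039,0.0008,0,0,0,0],[-0.0078,0.0016,0,0,0,0],[-0.0118,0.0024,0,0,0,0],[-0.0147,0.003,0,0,0,0],[-0.0157,0.0032,0,0,0,0]]])

```text
t: 7.3
eef_pos: [0.5333, -0.1188, 0.063]
orientation: [[-0.202, -0.979, -0.006], [-0.979, 0.202, -0.002], [0.003, 0.006, -1.0]]
wrist_force: [-7.4, -6.3, 6.5]
gripper_width: 0.0115
gripper_force: 58.6
```

arm_command(moves=[[[-0.0008,0.0002,0,0,0,0],[-0.0016,0.0003,0,0,0,0],[-0.0024,0.0005,0,0,0,0],[-0.0031,0.0006,0,0,0,0]]])

```text
t: 7.63
eef_pos: [0.5333, -0.116, 0.063]
orientation: [[-0.203, -0.979, -0.006], [-0.979, 0.203, -0.002], [0.003, 0.006, -1.0]]
wrist_force: [-6.7, -3.9, 5.7]
gripper_width: 0.0119
gripper_force: 58.6
```

Run:
```python
from h import *
s=arm.state(); print(s['t'],s['eef_pos'],s['wrist_force'])
```

```text
7.6333 [ 0.53325484 -0.11601022  0.06300307] [-6.74192609 -3.92269756  5.65281952]
```

arm_command(moves=[[[-0.0005,0.0001,0,0,0,0],[-0.001,0.0002,0,0,0,0],[-0.0015,0.0003,0,0,0,0],[-0.002,0.0004,0,0,0,0]]])

```text
t: 7.97
eef_pos: [0.5333, -0.114, 0.063]
orientation: [[-0.203, -0.979, -0.006], [-0.979, 0.203, -0.002], [0.003, 0.006, -1.0]]
wrist_force: [-7.9, -5.1, 4.7]
gripper_width: 0.012
gripper_force: 58.7
```

arm_command(moves=[[[-0.0005,0.0001,0,0,0,0],[-0.001,0.0002,0,0,0,0],[-0.001,0.0002,0,0,0,0]]])

```text
t: 8.22
eef_pos: [0.5332, -0.1129, 0.063]
orientation: [[-0.203, -0.979, -0.006], [-0.979, 0.203, -0.002], [0.003, 0.006, -1.0]]
wrist_force: [-8.0, -4.6, 4.6]
gripper_width: 0.0118
gripper_force: 58.7
```

arm_command(moves=[[[-0.0005,0.0001,0,0,0,0],[-0.001,0.0002,0,0,0,0],[-0.001,0.0002,0,0,0,0]]])

```text
t: 8.47
eef_pos: [0.5332, -0.1119, 0.063]
orientation: [[-0.203, -0.979, -0.006], [-0.979, 0.203, -0.002], [0.003, 0.006, -1.0]]
wrist_force: [-8.5, -4.7, 4.1]
gripper_width: 0.0116
gripper_force: 58.7
```

arm_command(moves=[[[-0.0005,0.0001,0,0,0,0],[-0.0008,0.0002,0,0,0,0],[-0.0008,0.0002,0,0,0,0]]])

```text
t: 8.72
eef_pos: [0.5332, -0.1111, 0.063]
orientation: [[-0.203, -0.979, -0.006], [-0.979, 0.203, -0.002], [0.003, 0.006, -1.0]]
wrist_force: [-8.2, -5.4, 5.1]
gripper_width: 0.0117
gripper_force: 58.7
```

arm_command(moves=[[[-0.0004,0.0001,0,0,0,0],[-0.0006,0.0001,0,0,0,0],[-0.0006,0.0001,0,0,0,0]]])

```text
t: 8.97
eef_pos: [0.5332, -0.1105, 0.063]
orientation: [[-0.203, -0.979, -0.006], [-0.979, 0.203, -0.002], [0.003, 0.006, -1.0]]
wrist_force: [-7.9, -4.5, 5.1]
gripper_width: 0.0115
gripper_force: 58.7
```

arm_command(moves=[[[-0.0004,0.0001,0,0,0,0],[-0.0006,0.0001,0,0,0,0],[-0.0006,0.0001,0,0,0,0]]])

```text
t: 9.22
eef_pos: [0.5332, -0.1099, 0.063]
orientation: [[-0.203, -0.979, -0.007], [-0.979, 0.203, -0.002], [0.003, 0.006, -1.0]]
wrist_force: [-8.6, -5.2, 5.0]
gripper_width: 0.0116
gripper_force: 58.7
```

arm_command(moves=[[[-0.0004,0.0001,0,0,0,0],[-0.0006,0.0001,0,0,0,0],[-0.0006,0.0001,0,0,0,0]]])

```text
t: 9.47
eef_pos: [0.5333, -0.1093, 0.063]
orientation: [[-0.203, -0.979, -0.006], [-0.979, 0.203, -0.002], [0.003, 0.006, -1.0]]
wrist_force: [-7.4, -5.0, 5.2]
gripper_width: 0.0112
gripper_force: 58.7
```

arm_command(moves=[[[-0.0004,0.0001,0,0,0,0],[-0.0006,0.0001,0,0,0,0],[-0.0006,0.0001,0,0,0,0]]])

```text
t: 9.72
eef_pos: [0.5332, -0.1087, 0.063]
orientation: [[-0.203, -0.979, -0.007], [-0.979, 0.203, -0.002], [0.003, 0.006, -1.0]]
wrist_force: [-8.2, -4.9, 4.7]
gripper_width: 0.0117
gripper_force: 58.7
```

Run:
```python
from h import *
s=arm.state(); print(s['t'],s['eef_pos'],s['wrist_force'])
p,d=arm.capture("top"); cv2.imwrite("pics/t6.png",p)
q=cv2.imread("pics/top0.png")
cv2.imwrite("pics/v9.png",np.vstack([cv2.resize(x[180:218,240:320],(800,300 if 0 else 298),interpolation=cv2.INTER_CUBIC) for x in (p,q)]))
```

```text
9.7167 [ 0.53319068 -0.10866577  0.06298304] [-8.19442268 -4.88344549  4.73041939]
```

View pics/v9.png

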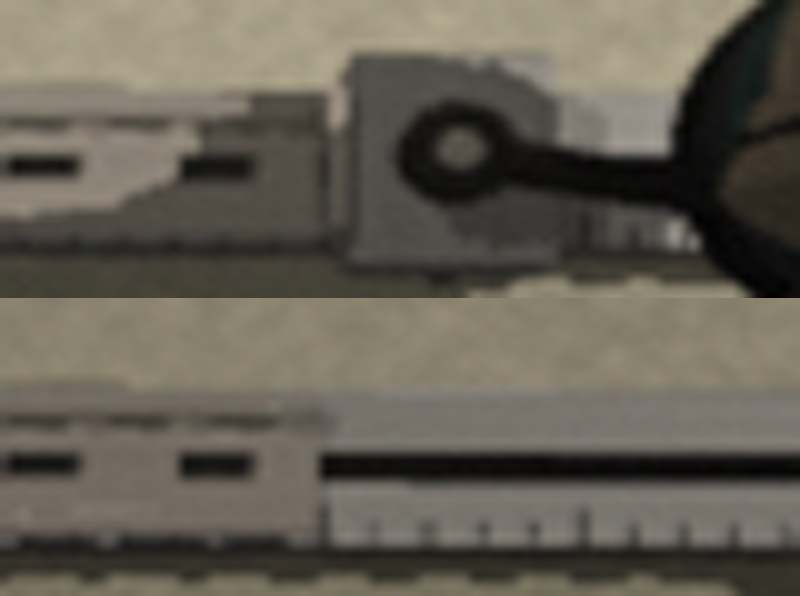

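The picture (now above, start below) shows the stop's face within a pixel or two of the blank's end at x≈325. The blank's slots haven't moved. I'll creep on until the force rises.

arm_command(moves=[[[-0.0003,0.0001,0,0,0,0],[-0.0005,0.0001,0,0,0,0],[-0.0005,0.0001,0,0,0,0]]])

```text
t: 10.02
eef_pos: [0.5332, -0.1082, 0.063]
orientation: [[-0.203, -0.979, -0.007], [-0.979, 0.203, -0.002], [0.003, 0.006, -1.0]]
wrist_force: [-8.6, -5.8, 6.4]
gripper_width: 0.0115
gripper_force: 58.7
```

arm_command(moves=[[[-0.0003,0.0001,0,0,0,0],[-0.0005,0.0001,0,0,0,0],[-0.0005,0.0001,0,0,0,0]]])

```text
t: 10.27
eef_pos: [0.5332, -0.1076, 0.063]
orientation: [[-0.203, -0.979, -0.007], [-0.979, 0.203, -0.002], [0.003, 0.006, -1.0]]
wrist_force: [-8.7, -5.1, 6.1]
gripper_width: 0.0118
gripper_force: 58.7
```

arm_command(moves=[[[-0.0003,0.0001,0,0,0,0],[-0.0005,0.0001,0,0,0,0],[-0.0005,0.0001,0,0,0,0]]])

```text
t: 10.52
eef_pos: [0.5332, -0.1075, 0.063]
orientation: [[-0.203, -0.979, -0.007], [-0.979, 0.203, -0.003], [0.004, 0.006, -1.0]]
wrist_force: [-8.7, -5.6, 5.3]
gripper_width: 0.0121
gripper_force: 58.7
```

arm_command(moves=[[[-0.0003,0.0001,0,0,0,0],[-0.0003,0.0001,0,0,0,0],[-0.0003,0.0001,0,0,0,0]]])

```text
t: 10.77
eef_pos: [0.5332, -0.1075, 0.0631]
orientation: [[-0.203, -0.979, -0.007], [-0.979, 0.203, -0.003], [0.005, 0.006, -1.0]]
wrist_force: [-8.0, -6.7, 5.5]
gripper_width: 0.0117
gripper_force: 58.7
```

arm_command(moves=[[[-0.0003,0.0001,0,0,0,0],[-0.0003,0.0001,0,0,0,0],[-0.0003,0.0001,0,0,0,0]]])

```text
t: 11.02
eef_pos: [0.5332, -0.1075, 0.0631]
orientation: [[-0.203, -0.979, -0.007], [-0.979, 0.203, -0.004], [0.005, 0.006, -1.0]]
wrist_force: [-8.2, -7.2, 5.9]
gripper_width: 0.0118
gripper_force: 58.6
```

The stop has butted: it stays at -0.1075 while the command goes on and the force climbs only slowly. I'll turn the gripped lever clockwise and watch the torque about the hub.

arm_command(moves=[[[-0.0003,0.0064,0,0,0,0.1],[-0.0013,0.0127,0,0,0,0.2],[-0.0028,0.0188,0,0,0,0.3],[-0.005,0.0248,0,0,0,0.4]]])

```text
t: 11.35
eef_pos: [0.5146, -0.0981, 0.0637]
orientation: [[-0.573, -0.82, 0.003], [-0.82, 0.573, -0.005], [0.002, -0.005, -1.0]]
wrist_force: [2.2, -7.7, -4.2]
gripper_width: 0.0114
gripper_force: 62.3
```

```bash
cat > tq.py <<'E'
from h import *
s=arm.state(); R=np.array(s['orientation']); F=s['wrist_force']; p=s['eef_pos']; M=s['moment']
hub=np.array([.5475,-.0451]); r=p[:2]-hub
t=r[0]*F[1]-r[1]*F[0]
print(s['t'],p.round(4),"F",F.round(1),"Mz",M[2].round(3),"tau/59",((t+M[2])/.059).round(2),"noM",(t/.059).round(2),"r",np.linalg.norm(r).round(4),"lever",np.arctan2(-r[0],-r[1]).round(3),"tool",np.arctan2(-R[0,0],-R[1,0]).round(3),s['gripper_width'].round(4))
E
python3 tq.py
```

```text
Traceback (most recent call last):
  File "tq.py", line 5, in <module>
    print(s['t'],p.round(4),"F",F.round(1),"Mz",M[2].round(3),"tau/59",((t+M[2])/.059).round(2),"noM",(t/.059).round(2),"r",np.linalg.norm(r).round(4),"lever",np.arctan2(-r[0],-r[1]).round(3),"tool",np.arctan2(-R[0,0],-R[1,0]).round(3),s['gripper_width'].round(4))
                                                                                                                                                                                                                                            ^^^^^^^^^^^^^^^^^^^^^^^^
AttributeError: 'float' object has no attribute 'round'
```

arm_command(moves=[[[-0.0003,0.0064,0,0,0,0.1],[-0.0013,0.0127,0,0,0,0.2],[-0.0028,0.0188,0,0,0,0.3],[-0.005,0.0248,0,0,0,0.4]]])

```text
t: 11.68
eef_pos: [0.4966, -0.0804, 0.0636]
orientation: [[-0.847, -0.531, 0.002], [-0.531, 0.847, -0.006], [0.002, -0.006, -1.0]]
wrist_force: [1.2, -10.7, -2.9]
gripper_width: 0.0115
gripper_force: 61.3
```

```bash
sed -i "s/,s\['gripper_width'\].round(4)//" tq.py; python3 tq.py
```

```text
11.6833 [ 0.4966 -0.0804  0.0636] F [  1.2 -10.7  -2.9] Mz -0.054 tau/59 9.07 noM 9.99 r 0.062 lever 0.965 tool 1.011
```

arm_command(moves=[[[0,0,0,0,0,0],[0,0,0,0,0,0]]])

```text
t: 11.85
eef_pos: [0.496, -0.0795, 0.0635]
orientation: [[-0.845, -0.535, 0.001], [-0.535, 0.845, -0.004], [0.002, -0.004, -1.0]]
wrist_force: [-0.3, -8.0, -2.1]
gripper_width: 0.0116
gripper_force: 60.2
```

```bash
python3 tq.py
```

```text
11.85 [ 0.496  -0.0795  0.0635] F [-0.3 -8.  -2.1] Mz -0.482 tau/59 -1.37 noM 6.8 r 0.062 lever 0.981 tool 1.006
```

arm_command(moves=[[[-0.0001,0.0045,0,0,0,0.07],[-0.0006,0.0089,0,0,0,0.14],[-0.0006,0.0089,0,0,0,0.14]]])

```text
t: 12.1
eef_pos: [0.4919, -0.0721, 0.0635]
orientation: [[-0.912, -0.41, 0.001], [-0.41, 0.912, -0.006], [0.001, -0.006, -1.0]]
wrist_force: [-0.3, -9.0, -2.2]
gripper_width: 0.0118
gripper_force: 60.2
```

```bash
python3 tq.py
```

```text
12.1 [ 0.4919 -0.0721  0.0635] F [-0.3 -9.  -2.2] Mz -0.333 tau/59 2.72 noM 8.36 r 0.0618 lever 1.119 tool 1.148
```

The moment mixes in grip twist, so I'll open the grip into a fork and push with one pad for a clean force reading.

arm_command(moves=[[[0,0,0,0,0,0],[0,0,0,0,0,0],[0,0.003,0,0,0,0],[0,0.003,0,0,0,0]]], jaw=0.026)

```text
t: 12.43
eef_pos: [0.4898, -0.0664, 0.0633]
orientation: [[-0.91, -0.414, -0.0], [-0.414, 0.91, 0.001], [-0.001, 0.001, -1.0]]
wrist_force: [0.2, -0.2, -0.5]
gripper_width: 0.0261
gripper_force: 0.0
```

```bash
python3 tq.py
```

```text
12.4333 [ 0.4898 -0.0664  0.0633] F [ 0.2 -0.2 -0.5] Mz 0.009 tau/59 0.39 noM 0.24 r 0.0614 lever 1.218 tool 1.144
```

arm_command(moves=[[[0,0.002,0,0,0,0],[0,0.004,0,0,0,0],[0,0.006,0,0,0,0],[0,0.006,0,0,0,0]]])

```text
t: 12.77
eef_pos: [0.4886, -0.0637, 0.0636]
orientation: [[-0.911, -0.412, 0.002], [-0.412, 0.911, -0.005], [0.001, -0.006, -1.0]]
wrist_force: [1.4, -6.7, -3.0]
gripper_width: 0.0254
gripper_force: 3.4
```

```bash
python3 tq.py
```

```text
12.7667 [ 0.4886 -0.0637  0.0636] F [ 1.4 -6.7 -3. ] Mz -0.042 tau/59 6.44 noM 7.15 r 0.0618 lever 1.265 tool 1.146
```

arm_command(moves=[[[-0.0004,0.003,0,0,0,0.05],[-0.0009,0.0062,0,0,0,0.1],[-0.0016,0.0092,0,0,0,0.15],[-0.0024,0.0122,0,0,0,0.2],[-0.0024,0.0122,0,0,0,0.2]]])

```text
t: 13.18
eef_pos: [0.4863, -0.0517, 0.0637]
orientation: [[-0.975, -0.221, 0.003], [-0.221, 0.975, -0.006], [-0.002, -0.006, -1.0]]
wrist_force: [2.2, -6.4, -2.6]
gripper_width: 0.0262
gripper_force: 3.6
```

```bash
python3 tq.py
```

```text
13.1833 [ 0.4863 -0.0517  0.0637] F [ 2.2 -6.4 -2.6] Mz -0.068 tau/59 5.78 noM 6.93 r 0.0616 lever 1.464 tool 1.348
```

arm_command(moves=[[[-0.0004,0.003,0,0,0,0.05],[-0.0009,0.0062,0,0,0,0.1],[-0.0009,0.0062,0,0,0,0.1]]])

```text
t: 13.43
eef_pos: [0.4862, -0.0459, 0.064]
orientation: [[-0.992, -0.122, 0.004], [-0.122, 0.992, -0.007], [-0.003, -0.007, -1.0]]
wrist_force: [3.0, -8.3, -3.0]
gripper_width: 0.0261
gripper_force: 4.1
```

```bash
python3 tq.py
```

```text
13.4333 [ 0.4862 -0.0459  0.064 ] F [ 3.  -8.3 -3. ] Mz -0.026 tau/59 8.21 noM 8.64 r 0.0613 lever 1.557 tool 1.448
```

arm_command(moves=[[[-0.0004,0.003,0,0,0,0.05],[-0.0009,0.0062,0,0,0,0.1],[-0.0009,0.0062,0,0,0,0.1]]])

```text
t: 13.68
eef_pos: [0.4867, -0.0402, 0.0643]
orientation: [[-1.0, -0.023, 0.004], [-0.023, 1.0, -0.008], [-0.004, -0.008, -1.0]]
wrist_force: [2.2, -9.4, -1.3]
gripper_width: 0.0259
gripper_force: 4.7
```

```bash
python3 tq.py
```

```text
13.6833 [ 0.4867 -0.0402  0.0643] F [ 2.2 -9.4 -1.3] Mz -0.028 tau/59 9.0 noM 9.48 r 0.061 lever 1.651 tool 1.548
```

arm_command(moves=[[[-0.0004,0.003,0,0,0,0.05],[-0.0004,0.003,0,0,0,0.05]]])

```text
t: 13.85
eef_pos: [0.487, -0.0376, 0.0645]
orientation: [[-1.0, 0.028, 0.004], [0.028, 1.0, -0.009], [-0.004, -0.009, -1.0]]
wrist_force: [2.3, -9.5, -0.1]
gripper_width: 0.0262
gripper_force: 5.1
```

```bash
python3 tq.py
```

```text
13.85 [ 0.487  -0.0376  0.0645] F [ 2.3 -9.5 -0.1] Mz -0.027 tau/59 8.97 noM 9.42 r 0.0609 lever 1.694 tool 1.598
```

arm_command(moves=[[[-0.0004,0.003,0,0,0,0.05],[-0.0004,0.003,0,0,0,0.05]]])

```text
t: 14.02
eef_pos: [0.4876, -0.0349, 0.0646]
orientation: [[-0.997, 0.078, 0.004], [0.078, 0.997, -0.01], [-0.005, -0.009, -1.0]]
wrist_force: [2.1, -11.9, 0.6]
gripper_width: 0.0263
gripper_force: 5.4
```

```bash
python3 tq.py
```

```text
14.0167 [ 0.4876 -0.0349  0.0646] F [  2.1 -11.9   0.6] Mz 0.026 tau/59 12.14 noM 11.7 r 0.0608 lever 1.739 tool 1.648
```

arm_command(moves=[[[-0.0003,0.002,0,0,0,0.03],[-0.0003,0.002,0,0,0,0.03]]])

```text
t: 14.18
eef_pos: [0.4879, -0.0333, 0.0647]
orientation: [[-0.994, 0.107, 0.004], [0.107, 0.994, -0.01], [-0.005, -0.01, -1.0]]
wrist_force: [2.0, -12.2, 2.3]
gripper_width: 0.0258
gripper_force: 5.8
```

```bash
python3 tq.py
```

```text
14.1833 [ 0.4879 -0.0333  0.0647] F [  2.  -12.2   2.3] Mz -0.01 tau/59 11.74 noM 11.91 r 0.0608 lever 1.767 tool 1.678
```

Firmly tight, at about 11.5 N on the grip. I'll open wide, back off and lift.

arm_command(moves=[[[0,-0.003,0,0,0,0],[0,-0.008,0,0,0,0],[0,-0.014,0,0,0,0],[0,-0.014,0,0,0,0],[0,-0.014,0,0,0,0]]], jaw=0.064)

```text
t: 14.6
eef_pos: [0.4837, -0.0432, 0.0631]
orientation: [[-0.994, 0.105, -0.0], [0.105, 0.994, 0.001], [0.001, 0.001, -1.0]]
wrist_force: [0.2, 0.0, -0.2]
gripper_width: 0.0638
gripper_force: 0.0
```

arm_command(moves=[[[0,0,0.0,0,0,0],[0,0,-0.02,0,0,0],[0,0,-0.05,0,0,0],[0,0,-0.085,0,0,0],[0,0,-0.12,0,0,0]]])

```text
t: 15.02
eef_pos: [0.483, -0.0426, 0.1838]
orientation: [[-0.995, 0.104, -0.002], [0.104, 0.995, 0.001], [0.002, 0.001, -1.0]]
wrist_force: [1.8, 0.3, 0.2]
gripper_width: 0.0641
gripper_force: 0.0
```

arm_command(moves=[[[-0.0,-0.03,-0.01,0,0,0],[0.03,-0.06,-0.02,0,0,0],[0.06,-0.08,-0.02,0,0,0],[0.08,-0.1,-0.02,0,0,0],[0.08,-0.1,-0.02,0,0,0]]])

```text
t: 15.43
eef_pos: [0.3904, -0.1354, 0.2032]
orientation: [[-0.994, 0.108, -0.002], [0.108, 0.994, -0.0], [0.002, -0.001, -1.0]]
wrist_force: [0.5, 0.6, -0.5]
gripper_width: 0.0637
gripper_force: 0.0
```

Run:
```python
from h import *
s=arm.state(); print(s['t'],s['eef_pos'],s['wrist_force'])
p,d=arm.capture("top"); cv2.imwrite("pics/t7.png",p)
q=cv2.imread("pics/top0.png")
cv2.imwrite("pics/v10.png",np.vstack([cv2.resize(x[180:240,230:390],(800,300),interpolation=cv2.INTER_CUBIC) for x in (p,q)]))
```

```text
15.4333 [ 0.39038945 -0.13542318  0.20315894] [ 0.49087945  0.63832913 -0.54861211]
```

View pics/v10.png

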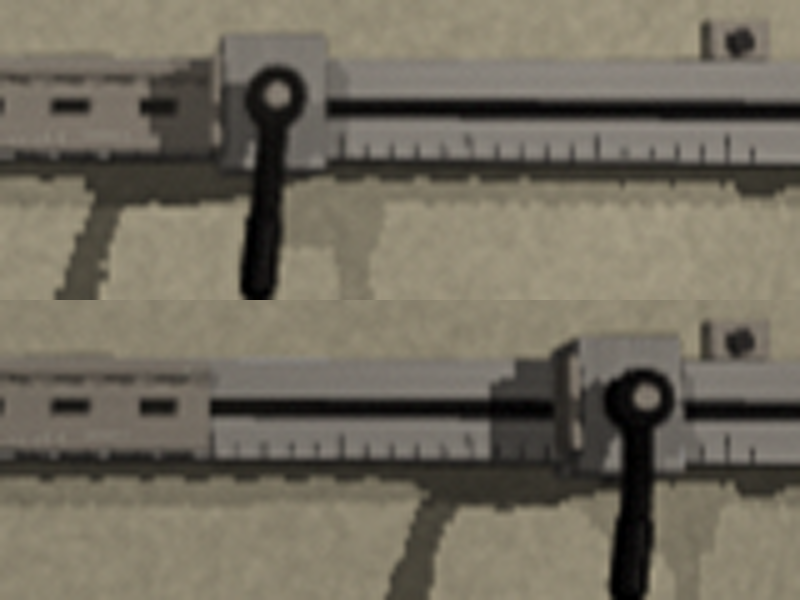

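The stop is butted against the blank's end (x≈213), the blank's slots haven't moved, and the lever has stayed in its tight position.

```bash
python3 -c "
from station import arm
print(arm.job_done())"
```

```text
the job is handed in; nothing more can be done
None
```

The job is handed in, though no verdict was shown: the stop is butted against the blank's end, the last picture shows the blank unmoved, and I tightened the clamp to about 11.5 N at the grip, slightly over the 10–11 N firm range and below the 13 N forcing limit.

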